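# Lay the green turners in the service tray

### The job

Lay the two green-handled turners from the blue mat into the shallow metal tray, one in each lane, flat on its floor and straight along the lane, both with the handle towards the tray's end with the black grip. Set them down rather than dropping them, and leave the red-handled turner where it is.

Things in the scene. Friction and masses are not known exactly. Their poses are not given: they have to be found in the camera images.
- turner_a: green-handled slotted turner, loose, 0.11 kg, 225 mm long, flat on a 4 mm thick blue mat. Along its x: handle -80 to +35 (24 wide, 20 thick), steel neck to +65 (12 wide, 5 thick), steel blade to +145 (42 wide, 3 thick), undersides all level. Origin: on the centre line of the underside, below the handle, near the balance point; x points from handle to blade, z up. One of two; either fits either lane.
- turner_b: green-handled slotted turner, loose, 0.11 kg, 225 mm long, flat on a 4 mm thick blue mat. Along its x: handle -80 to +35 (24 wide, 20 thick), steel neck to +65 (12 wide, 5 thick), steel blade to +145 (42 wide, 3 thick), undersides all level. Origin: on the centre line of the underside, below the handle, near the balance point; x points from handle to blade, z up. The twin of turner_a.
- turner_red: red-handled turner, same size, shape and axes as the green ones, on the same mat; it must stay where it lies. The three lie side by side in any order, about 110 mm apart, blades the same way.
- tray: fixed shallow aluminium tray on the table, 283 (x) by 230 (y) mm, walls 4 thick, 22 high, floor 4 thick. A ridge 6 wide, top 12 above the underside, runs along x in the middle: two lanes, each 275 by 108, centred at y = +57 and -57. A black grip, 110 wide, juts 28 from the -x end wall (nearer the robot). Origin: centre of the underside; x runs lengthwise away from the grip, z up.

How it is judged:
By the outcome, as a careful person would: the job done as asked, in the order asked, and still so for the second after the job is handed in, with the robot touching nothing.
It also fails if it takes over 61 s, if anything falls off the work surface, if the arm or the gripper's body presses on something with over 40 N, if the wrist force passes 120 N, or if a joint passes its speed limit or range.

### The arm

A 6-joint arm with a two-finger parallel gripper is mounted at the origin on the work surface. World frame = base frame: x ahead of the robot, y to its left, z up, the work surface at z = 0. Lengths are in m, angles in rad, forces in N, time in s.
With the tool pointing down it reaches from about 0.35 to 0.775 m from the base axis. Payload 7.3 kg.
Tool frame: the origin (TCP) lies midway between the tips of the shut fingers; the grasp point (between the pads) lies 19 mm behind it; z points along the fingers, y is the direction in which the jaws open and shut (so a half turn about z gives the same grasp; the last joint's range is limited). The gripper opens to 92 mm and grips with 3 to 60 N. Pads are 19 mm wide; open, the fingers measure 130 mm over their backs; the gripper's body (75 mm by 190 mm) begins 47 mm behind the grasp point.
Start: joints at [0.991, 0.342, 1.524, -0, 1.275, -0.146], TCP at [0.221, 0.476, 0.227] pointing down, gripper open.
Joint ranges: [-2.53, 2.53], [-0.77, 2.02], [0.04, 2.7], [-1, 4.14], [0.28, 2.66], [-3.11, 3.11]. Speed limits (rad/s): [2.57, 2.57, 3.14, 3.14, 3.14, 3.14].

### API

Orientations are given as [roll, pitch, yaw] about the fixed x, y, z axes, in that order (R = Rz(yaw) Ry(pitch) Rx(roll)).
In Python, from cell import robot gives the robot as it stands.
- The arm moves only by the tool step_arm, never from a script. Its argument "moves" is a list that holds one entry, the list of rows, each a list of 4 numbers: the shift along the tool's x, y, z in m, then the turn about the tool's z in rad. In form: [[[dx, dy, dz, roll], ...]]. A call has 1 to 8 rows; each row shifts and turns the commanded pose from where the row before left it, along the tool's axes as they then stand; what a row does not reach is not made up. A row lasts 1/12 s, in which the tool goes at most 41.7 mm and 7.16 degrees, less where a joint would pass 70% of its speed; a pose out of reach is approached as far as the arm can. A call with a gripper value outside its range is refused whole. "hand" is the opening, from 0 (shut) to 1 (fully open), set as the call begins (left out, the last holds). The fingers move at their own pace and stop on an object; "force" is the grip in N (left out, the last holds). Time passes only in rows, so rows that do not move let the fingers close. It gives the time, the measured TCP pose, the force and the opening at its end, in the units of the state.
- robot.observe(): the state, without advancing time (a new reading comes with each control period).
- robot.read_camera(name): name is "side" or "top"; returns a dict with "frame" (400x640x3 uint8, red, green, blue), "fovy" (degrees; the focal length in pixels is half the picture's height over the tangent of half this angle, whatever the lens; pixels are square), "cx", "cy" (the principal point, pixels), "R" (3x3) and "t" (3): a world point X has camera coordinates R X + t. Camera axes: x right, y down, z forward; pixel columns grow to the right and rows downward; lengths in m; the calibration is good to about 2 mm. A picture is of the moment at which its call begins. There is no depth.
- robot.hand_in(): hands the job in, once; it reports no verdict.
The state is a dict: "time": time; "qpos": joint angles; "qvel": joint speeds; "joint_efforts": joint torques, N m; "tool_pos": TCP position; "tool_rot": TCP orientation; "contact_force": force on the tool from outside, world axes, zero at the start; "torque": the same for the moment, N m; "opening": finger opening in m.
Only numpy, scipy, OpenCV 4.12 (cv2) and the standard library are available. Lean on these libraries where they do the work, as an engineer would, in place of code of your own. Each camera call takes 0.05 s, during which the arm holds its last target.

## Working session

There is one attempt and no reset: what is moved stays moved. The work goes in short steps, Python scripts to look and compute and a tool call to move; the robot and the scene stay as the last step left them, time stands still between calls to the robot, and variables do not carry over. Pictures are saved under pics/ and viewed, and the job is handed in when it is done.

Besides the shell and the picture viewer there is one more tool, called after "Call:" by a JSON object that holds its "method" and its "body", one argument or row to a line. step_arm: Moves the arm, as the interface text tells. Its arguments: {"type":"object","properties":{"moves":{"type":"array","items":{"type":"array","items":{"type":"array","items":{"type":"number"}}}},"hand":{"type":"number"},"force":{"type":"number"}},"required":["moves"]}

```bash
ls; mkdir -p pics; python3 - <<'E'
from cell import robot
import cv2,json
s=robot.observe(); print({k:(v if not hasattr(v,'tolist') else v.tolist()) for k,v in s.items()})
for n in("side","top"):
    c=robot.read_camera(n); cv2.imwrite(f"pics/{n}0.png",c["frame"][:,:,::-1]); print(n,c["fovy"],c["cx"],c["cy"],c["R"],c["t"],[k for k in c])
E
```

```text
pics
{'time': 0.0, 'qpos': [0.9909831288971638, 0.3427428409981674, 1.5250366933139874, -4.804357238618739e-05, 1.2754046007883333, -0.14603351227386227], 'qvel': [-0.0008121401604117466, -0.00023530432627337142, 0.0017144529385039698, -5.535129489405119e-05, -5.48105079109065e-06, -0.00023618840109464895], 'joint_efforts': [0.0005247707122180145, -43.12414526939392, -24.42167580127716, 0.07189429365098476, 0.05601977230980992, -0.00011946368886128766], 'tool_pos': [0.2204354922756617, 0.47601640250886607, 0.22602766304942085], 'tool_rot': [-3.140011426382522, -0.00018613299898317948, 2.707826843567928], 'contact_force': [-0.39522706361009385, 0.06881086014904704, -0.18648342577936547], 'torque': [-0.05521039904778929, 0.035424834855294365, 0.013947808851021903], 'opening': 0.09220487497612277}
side 55.63892294077426 326.5341083697143 197.7811608300696 [[ 0.98741066 -0.15817228  0.00130784]
 [-0.11742194 -0.7385112  -0.66393772]
 [ 0.1059824   0.65542561 -0.74778673]] [-0.52891258  0.07082867  0.82205676] ['frame', 'fovy', 'cx', 'cy', 'R', 't']
top 57.95442321609598 318.17410164118957 201.01058999018628 [[ 0.02462644 -0.99951835 -0.01888415]
 [-0.98759477 -0.02139363 -0.15555993]
 [ 0.155081    0.02248078 -0.98764594]] [-0.01660833  0.50949244  0.63503208] ['frame', 'fovy', 'cx', 'cy', 'R', 't']
```

View pics/side0.png

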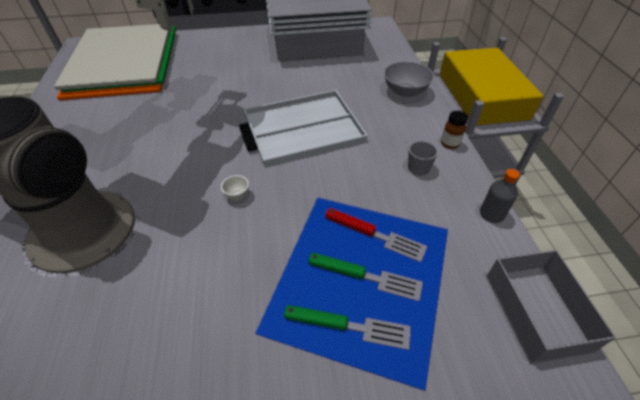

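View pics/top0.png

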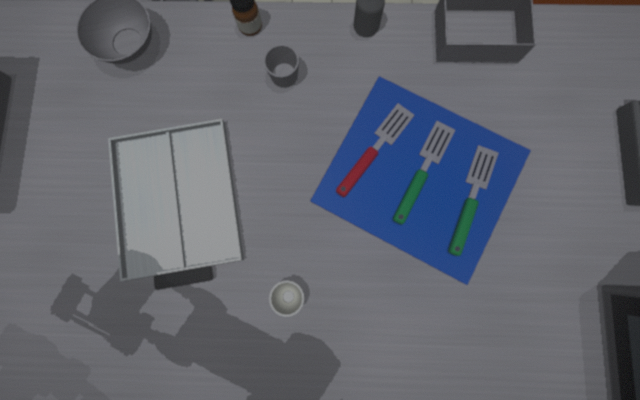

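The side view shows the greens at about (337,265) and (317,317), the red at (350,222) and the tray at (305,125) with its black grip at (248,137). In the top view the greens are at (410,196) and (463,227), the red at (357,172) and the tray at (176,198) with its grip at (184,278).

```bash
cat > h.py <<'E'
import numpy as np,cv2
from cell import robot
def cam(n):
    c=robot.read_camera(n); c["R"]=np.array(c["R"]);c["t"]=np.array(c["t"])
    f=200/np.tan(np.radians(c["fovy"])/2); c["K"]=np.array([[f,0,c["cx"]],[0,f,c["cy"]],[0,0,1]])
    c["P"]=c["K"]@np.c_[c["R"],c["t"]]; c["C"]=-c["R"].T@c["t"]; return c
def proj(c,X):
    X=np.atleast_2d(X); p=np.c_[X,np.ones(len(X))]@c["P"].T; return p[:,:2]/p[:,2:]
def ray(c,uv,z):
    uv=np.atleast_2d(uv); d=np.c_[uv,np.ones(len(uv))]@np.linalg.inv(c["K"]).T@c["R"]
    return c["C"]+d*((z-c["C"][2])/d[:,2:])
def tri(a,b,pa,pb):
    X=cv2.triangulatePoints(a["P"],b["P"],np.atleast_2d(pa).T.astype(float),np.atleast_2d(pb).T.astype(float)); X=(X[:3]/X[3]).T
    return X, np.linalg.norm(proj(a,X)-pa,axis=1)
def mask(c,lo,hi):
    return cv2.inRange(cv2.cvtColor(c["frame"],cv2.COLOR_RGB2HSV),lo,hi)
def blobs(m,amin=150):
    cs,_=cv2.findContours(m,cv2.RETR_EXTERNAL,cv2.CHAIN_APPROX_NONE)
    return [k for k in cs if cv2.contourArea(k)>amin]
def axis_ends(k):
    # filled-contour midpoints of the short sides of min area rectangle
    b=cv2.boxPoints(cv2.minAreaRect(k)); 
    if np.linalg.norm(b[0]-b[1])>np.linalg.norm(b[1]-b[2]): b=np.roll(b,1,axis=0)
    return (b[0]+b[1])/2,(b[2]+b[3])/2
GREEN=((45,80,40),(80,255,255)); BLUE=((100,120,50),(130,255,255))
RED1=((0,120,60),(8,255,255)); RED2=((172,120,60),(180,255,255))
E
cat > m.py <<'E'
from h import *
s,t=cam("side"),cam("top")
out={}
for nm,c in(("s",s),("t",t)):
    g=blobs(mask(c,*GREEN)); r=blobs(mask(c,*RED1)|mask(c,*RED2))
    mat=max(blobs(mask(c,*BLUE)),key=cv2.contourArea); mm=np.zeros(c["frame"].shape[:2],np.uint8)
    cv2.fillPoly(mm,[cv2.convexHull(mat)],255); mm=cv2.erode(mm,np.ones((5,5)))
    hsv=cv2.cvtColor(c["frame"],cv2.COLOR_RGB2HSV)
    bl=((hsv[...,1]<90)&(mm>0)).astype(np.uint8)*255
    bl=cv2.morphologyEx(cv2.morphologyEx(bl,cv2.MORPH_CLOSE,np.ones((7,7))),cv2.MORPH_OPEN,np.ones((11,11)))
    B=[np.mean(cv2.boxPoints(cv2.minAreaRect(k)),0) for k in blobs(bl)]
    items=[]
    for col,ks in(("g",g),("r",r)):
        for k in ks:
            a,b=axis_ends(k); 
            if mm[int((a+b)[1]/2),int((a+b)[0]/2)]==0: continue
            bb=min(B,key=lambda q:min(np.linalg.norm(q-a),np.linalg.norm(q-b)))
            if np.linalg.norm(a-bb)<np.linalg.norm(b-bb):a,b=b,a
            M=cv2.moments(k); cc=np.array([M["m10"],M["m01"]])/M["m00"]
            items.append((col,a,b,bb,cc))
    items.sort(key=lambda i:i[4][1] if nm=="s" else i[4][0]); out[nm]=items
    for i in items: print(nm,i[0],*[np.round(q,1) for q in i[1:]])
for i,j in zip(out["s"],out["t"]):
    print(i[0],j[0])
    for lab,p,q,z in(("end",i[1],j[1],.014),("front",i[2],j[2],.014),("blade",i[3],j[3],.007),("cent",i[4],j[4],.016)):
        X,e=tri(s,t,p,q); print(lab,X.round(4)[0],"reproj",e.round(2),"side",ray(s,p,z)[0].round(4),"top",ray(t,q,z)[0].round(4))
E
python3 m.py
python3 - <<'E'
import cv2
a=cv2.imread('pics/side0.png')[80:180,220:390];cv2.imwrite('pics/trs.png',cv2.resize(a,None,fx=4.5,fy=4.5,interpolation=cv2.INTER_CUBIC))
a=cv2.imread('pics/top0.png')[105:295,90:260];cv2.imwrite('pics/trt.png',cv2.resize(a,None,fx=3,fy=3,interpolation=cv2.INTER_CUBIC))
E
```

```text
s r [326.8 212.1] [374. 231.] [403.6 245.6] [350.4 221.6]
s g [309.5 257.9] [364.3 272.9] [398.8 285. ] [337.1 265.4]
s g [285.  310.8] [347.2 323.2] [386.  332.9] [315.9 317.1]
t r [339.4 193.3] [374.  149.2] [392.2 126.2] [356.4 171.5]
t g [397.2 221.6] [422.8 170.4] [435.5 144.5] [410.1 196.3]
t g [453.8 253.6] [472.2 198.4] [481.  168.7] [463.1 226.5]
r r
end [ 0.5292 -0.0451  0.0157] reproj [0.13] side [ 0.5291 -0.0437  0.014 ] top [ 0.5298 -0.0451  0.014 ]
front [ 0.6195 -0.1119  0.0156] reproj [0.01] side [ 0.62   -0.1108  0.014 ] top [ 0.62   -0.1121  0.014 ]
blade [ 0.6735 -0.1503  0.0034] reproj [0.57] side [ 0.6735 -0.1522  0.007 ] top [ 0.6708 -0.1496  0.007 ]
cent [ 0.575  -0.0778  0.0134] reproj [0.32] side [ 0.5751 -0.0796  0.016 ] top [ 0.5736 -0.0776  0.016 ]
g g
end [ 0.4765 -0.1563  0.0152] reproj [0.24] side [ 0.4761 -0.1556  0.014 ] top [ 0.4771 -0.1566  0.014 ]
front [ 0.5775 -0.2069  0.0155] reproj [0.4] side [ 0.577  -0.2063  0.014 ] top [ 0.5788 -0.2073  0.014 ]
blade [ 0.6375 -0.2368  0.0027] reproj [0.87] side [ 0.638  -0.2386  0.007 ] top [ 0.6342 -0.2355  0.007 ]
cent [ 0.5272 -0.1817  0.0144] reproj [0.22] side [ 0.5274 -0.1826  0.016 ] top [ 0.5265 -0.1813  0.016 ]
g g
end [ 0.4185 -0.2612  0.0167] reproj [0.24] side [ 0.418  -0.2599  0.014 ] top [ 0.4191 -0.2622  0.014 ]
front [ 0.5248 -0.3006  0.0146] reproj [0.22] side [ 0.5244 -0.3005  0.014 ] top [ 0.5253 -0.3009  0.014 ]
blade [ 0.5887 -0.3246  0.004 ] reproj [0.75] side [ 0.5893 -0.3255  0.007 ] top [ 0.5864 -0.3233  0.007 ]
cent [ 0.4711 -0.281   0.0151] reproj [0.24] side [ 0.4715 -0.2813  0.016 ] top [ 0.4705 -0.2806  0.016 ]
```

View pics/trs.png

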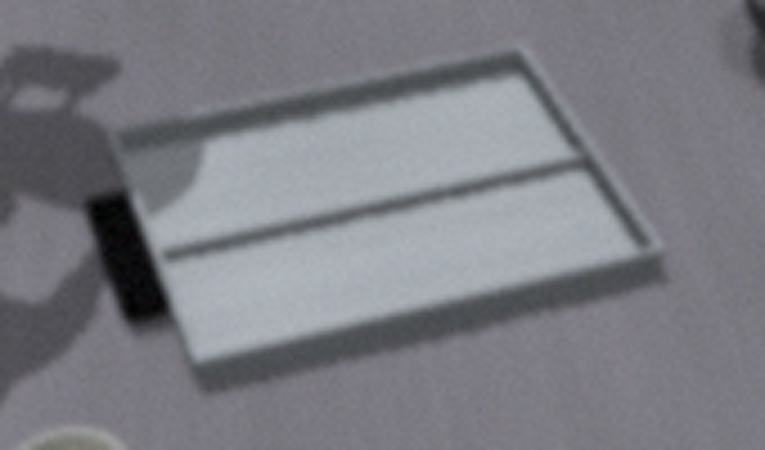

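View pics/trt.png

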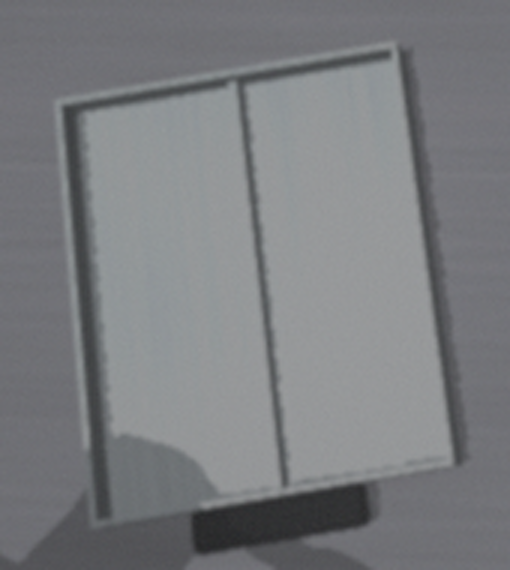

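The crops show the rim corners clearly. The far corners in the top view are about (108.5,138.5) and (222.7,119). In the side view they are (335.6,90.7) and (366.7,134.4). The ridge runs between the two lanes.

```bash
python3 - <<'E'
from h import *
s,t=cam("side"),cam("top")
T=np.array([[55,100],[398,42],[455,464],[93,524],[235,82],[283,485]])/3+[90,105]
S=np.array([[520,48],[660,245],[195,362],[115,130],[582,158],[168,255]])/4.5+[220,80]
X,e=tri(s,t,S,T);print(X.round(4),e)
n=["FL","FR","NR","NL"]
for c,p in((s,S),(t,T)):
    q=ray(c,p[:4],.022); print(q.round(4), q.mean(0))
    print("lens",[np.linalg.norm(q[i]-q[(i+1)%4]).round(4) for i in range(4)])
    d=(q[0]+q[1]-q[2]-q[3]); w=(q[0]+q[3]-q[1]-q[2]); print("yaw",np.degrees(np.arctan2(d[1],d[0])),np.degrees(np.arctan2(-w[0],w[1])))
print(ray(s,S[4:],.012),ray(t,T[4:],.012))
print(s["C"],t["C"])
# tray floor height: bright floor shadow / any? 
E
```

```text
[[0.6309 0.4197 0.0181]
 [0.6723 0.1888 0.0283]
 [0.3987 0.1363 0.0233]
 [0.3577 0.3613 0.0225]
 [0.6497 0.3036 0.0095]
 [0.3845 0.2494 0.0084]] [0.10440188 0.14026503 0.27027105 0.74338227 0.21003258 0.91536934]
[[0.6294 0.4136 0.022 ]
 [0.675  0.1964 0.022 ]
 [0.3993 0.1378 0.022 ]
 [0.3597 0.3623 0.022 ]] [0.51584383 0.2775236  0.022     ]
lens [np.float64(0.2219), np.float64(0.2819), np.float64(0.2279), np.float64(0.2746)]
yaw 11.394956835493247 10.899761770150105
[[0.63   0.4173 0.022 ]
 [0.6743 0.1907 0.022 ]
 [0.398  0.1365 0.022 ]
 [0.3554 0.3613 0.022 ]] [0.5144219  0.27641963 0.022     ]
lens [np.float64(0.2309), np.float64(0.2817), np.float64(0.2288), np.float64(0.2802)]
yaw 11.305969006771855 10.899656165112086
[[0.64949886 0.30048539 0.012     ]
 [0.38726622 0.24510527 0.012     ]] [[0.64810931 0.30235105 0.012     ]
 [0.38199127 0.24765812 0.012     ]]
[ 0.44344721 -0.57014859  0.6624407 ] [ 0.40509966 -0.01997645  0.70612983]
```

The tray centre comes out near (0.515, 0.2765) with a yaw of about 11.3°. Its rim triangulates at about 23 mm against the 22 mm given. The handles' mid-height is about 15 mm (14 expected), so the measurements agree. I'll do the outer turner first, with its origin at (0.4925, -0.2888) and axis at -20.4°.

```bash
cat > plan.py <<'E'
import sys
from h import *
x,y,z,yaw=map(float,sys.argv[1:5]); s=robot.observe(); p=np.array(s["tool_pos"]); r=s["tool_rot"]
psi=r[2]; d=np.array([x,y,z])-p; yw=np.radians(yaw); roll=-((yw-psi+np.pi)%(2*np.pi)-np.pi)
def tl(a): return np.array([d[0]*np.cos(a)+d[1]*np.sin(a), d[0]*np.sin(a)-d[1]*np.cos(a), -d[2]])
print("t",round(s["time"],2),"pos",p.round(4),"rot",np.round(np.degrees(r),2),"F",np.round(s["contact_force"],2),"open",round(s["opening"],4))
print("roll",round(roll,4),"then shift(after turn)",tl(yw).round(4),"shift(now)",tl(psi).round(4),"rows",np.linalg.norm(d)/.04)
E
python3 plan.py .5 .1 .2 159.6
```

```text
t 0.3 pos [0.2206 0.4763 0.2265] rot [-1.7997e+02 -1.0000e-02  1.5514e+02] F [-0.78  0.71  0.77] open 0.0916
roll -0.0778 then shift(after turn) [-0.3931 -0.2553  0.0265] shift(now) [-0.4117 -0.224   0.0265] rows 11.736079208521021
```

Call:
{"method": "step_arm", "body": {
  "moves": [
    [[0, 0, 0, -0.078], [-0.03, -0.02, 0, 0], [-0.03, -0.02, 0, 0], [-0.03, -0.02, 0, 0], [-0.03, -0.02, 0, 0], [-0.03, -0.02, 0, 0], [-0.03, -0.02, 0, 0], [-0.03, -0.02, 0, 0]]
  ],
  "hand": 0.6,
  "force": 20
}}

```text
time: 0.97
tool_pos: [0.3694, 0.2705, 0.2269]
tool_rot: [3.141, 0.0, 2.786]
contact_force: [0.9, 0.5, 0.0]
opening: 0.0554
```

Call:
{"method": "step_arm", "body": {
  "moves": [
    [[-0.03, -0.02, 0, 0], [-0.03, -0.02, 0, 0], [-0.03, -0.02, 0, 0], [-0.03, -0.02, 0, 0], [-0.03, -0.02, 0, 0], [-0.03, -0.02, 0, 0], [0, 0, 0, 0]]
  ]
}}

```text
time: 1.55
tool_pos: [0.4989, 0.0921, 0.2265]
tool_rot: [-3.141, 0.003, 2.781]
contact_force: [-0.6, 0.4, -0.1]
opening: 0.055
```

```bash
python3 plan.py .4925 -.2888 .1 159.6
```

```text
t 1.55 pos [0.4989 0.0921 0.2265] rot [-1.7994e+02  1.4000e-01  1.5934e+02] F [-0.59  0.38 -0.14] open 0.055
roll -0.0045 then shift(after turn) [-0.1268 -0.3592  0.1265] shift(now) [-0.1284 -0.3586  0.1265] rows 10.034461205510391
```

Call:
{"method": "step_arm", "body": {
  "moves": [
    [[-0.0115, -0.0326, 0.0115, 0], [-0.0115, -0.0326, 0.0115, 0], [-0.0115, -0.0326, 0.0115, 0], [-0.0115, -0.0326, 0.0115, 0], [-0.0115, -0.0326, 0.0115, 0], [-0.0115, -0.0326, 0.0115, 0], [-0.0115, -0.0326, 0.0115, 0], [-0.0115, -0.0326, 0.0115, 0]]
  ]
}}

```text
time: 2.22
tool_pos: [0.4908, -0.1809, 0.1342]
tool_rot: [3.141, 0.0, 2.786]
contact_force: [1.5, 0.3, -0.1]
opening: 0.0553
```

Call:
{"method": "step_arm", "body": {
  "moves": [
    [[-0.0115, -0.0326, 0.0115, 0], [-0.0115, -0.0326, 0.0115, 0], [-0.0115, -0.0326, 0.0115, 0], [0, 0, 0, 0], [0, 0, 0, 0]]
  ]
}}

```text
time: 2.63
tool_pos: [0.4886, -0.2843, 0.0991]
tool_rot: [3.141, -0.002, 2.783]
contact_force: [-0.5, 0.7, -0.3]
opening: 0.0554
```

```bash
python3 plan.py .4925 -.2888 .04 159.6; python3 - <<'E'
from h import *
for n in("side","top"): cv2.imwrite(f"pics/{n}1.png",cam(n)["frame"][:,:,::-1])
a=np.hstack([cv2.imread(f"pics/{n}1.png")[100:400,220:600] for n in("side","top")]); cv2.imwrite("pics/b1.png",a)
E
```

```text
t 2.63 pos [ 0.4886 -0.2843  0.0991] rot [ 1.7995e+02 -1.0000e-01  1.5944e+02] F [-0.53  0.72 -0.34] open 0.0554
roll -0.0027 then shift(after turn) [-0.0052 -0.0029  0.0591] shift(now) [-0.0052 -0.0029  0.0591] rows 1.4854157712744442
```

View pics/b1.png

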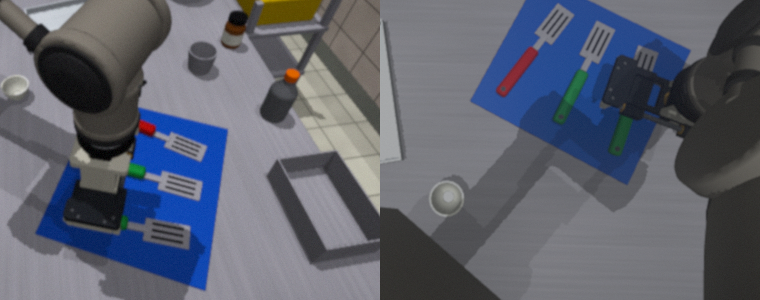

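The gripper is over the outer green handle, near (630,110) in the right half of the crop, with its jaws across the handle. I'll descend.

Call:
{"method": "step_arm", "body": {
  "moves": [
    [[-0.005, -0.003, 0.02, -0.003], [0, 0, 0.02, 0], [0, 0, 0.02, 0], [0, 0, 0.01, 0], [0, 0, 0.01, 0], [0, 0, 0, 0], [0, 0, 0, 0]]
  ]
}}

```text
time: 3.32
tool_pos: [0.4933, -0.2875, 0.0206]
tool_rot: [3.142, 0.0, 2.79]
contact_force: [0.0, -0.5, 0.3]
opening: 0.0552
```

```bash
python3 plan.py .4925 -.2888 .007 159.6
```

```text
t 3.32 pos [ 0.4933 -0.2875  0.0206] rot [1.8000e+02 1.0000e-02 1.5983e+02] F [ 0.03 -0.53  0.33] open 0.0552
roll 0.004 then shift(after turn) [ 0.0003 -0.0015  0.0136] shift(now) [ 0.0003 -0.0015  0.0136] rows 0.3423331753442701
```

Call:
{"method": "step_arm", "body": {
  "moves": [
    [[0, -0.0015, 0.006, 0.004], [0, 0, 0.005, 0], [0, 0, 0.0025, 0], [0, 0, 0, 0], [0, 0, 0, 0]]
  ]
}}

```text
time: 3.73
tool_pos: [0.4924, -0.2894, 0.0067]
tool_rot: [3.141, -0.0, 2.785]
contact_force: [-0.2, 0.1, -0.6]
opening: 0.0553
```

Call:
{"method": "step_arm", "body": {
  "moves": [
    [[0, 0, 0, 0], [0, 0, 0, 0], [0, 0, 0, 0], [0, 0, 0, 0], [0, 0, 0, 0], [0, 0, 0, 0]]
  ],
  "hand": 0,
  "force": 25
}}

```text
time: 4.23
tool_pos: [0.4925, -0.2893, 0.0068]
tool_rot: [3.142, 0.0, 2.785]
contact_force: [0.0, 0.5, 1.1]
opening: 0.0236
```

Call:
{"method": "step_arm", "body": {
  "moves": [
    [[0, 0, -0.005, 0], [0, 0, -0.01, 0], [0, 0, -0.02, 0], [0, 0, -0.02, 0], [0, 0, -0.02, 0], [0, 0, 0, 0], [0, 0, 0, 0]]
  ]
}}

```text
time: 4.82
tool_pos: [0.4931, -0.2898, 0.0832]
tool_rot: [-3.141, 0.003, 2.785]
contact_force: [-0.3, -0.1, -0.5]
opening: 0.0236
```

```bash
python3 plan.py .5 0 .15 191.3; python3 - <<'E'
from h import *
for n in("side","top"): cv2.imwrite(f"pics/{n}2.png",cam(n)["frame"][:,:,::-1])
a=np.hstack([cv2.imread(f"pics/{n}2.png")[100:400,220:600] for n in("side","top")]); cv2.imwrite("pics/b2.png",a)
E
```

```text
t 4.82 pos [ 0.4931 -0.2898  0.0832] rot [-179.95    0.18  159.56] F [-0.34 -0.06 -0.54] open 0.0236
roll -0.554 then shift(after turn) [-0.0636  0.2828 -0.0668] shift(now) [ 0.0947  0.274  -0.0668] rows 7.437200954261919
```

View pics/b2.png

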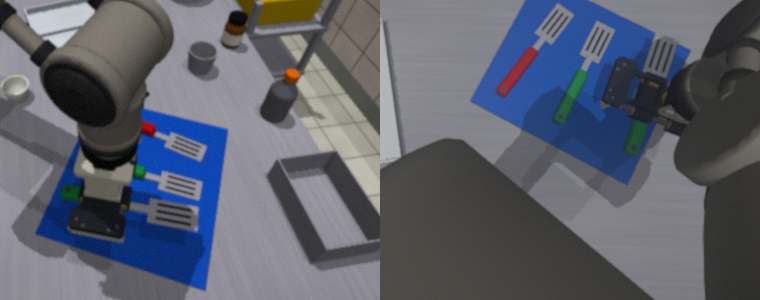

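The turner is gripped (opening 23.6 mm) and hangs level. The other two haven't moved. I'll lift and turn.

Call:
{"method": "step_arm", "body": {
  "moves": [
    [[0, 0, -0.02, -0.08], [0, 0, -0.02, -0.08], [0, 0, -0.02, -0.08], [0, 0, -0.02, -0.08], [0, 0, 0, -0.08], [0, 0, 0, -0.08], [0, 0, 0, -0.074], [0, 0, 0, 0]]
  ]
}}

```text
time: 5.58
tool_pos: [0.4919, -0.2889, 0.1604]
tool_rot: [3.14, -0.002, -2.942]
contact_force: [-0.3, 0.8, -1.9]
opening: 0.0235
```

```bash
python3 plan.py .5 .05 .16 191.3
```

```text
t 5.58 pos [ 0.4919 -0.2889  0.1604] rot [ 1.7988e+02 -9.0000e-02 -1.6855e+02] F [-0.34  0.83 -1.9 ] open 0.0235
roll 0.0026 then shift(after turn) [-0.0744  0.3308  0.0004] shift(now) [-0.0752  0.3306  0.0004] rows 8.47529638880042
```

Call:
{"method": "step_arm", "body": {
  "moves": [
    [[-0.0056, 0.0337, 0, 0.003], [-0.0056, 0.0337, 0, 0], [-0.0056, 0.0337, 0, 0], [-0.0056, 0.0337, 0, 0], [-0.0056, 0.0337, 0, 0], [-0.0056, 0.0337, 0, 0], [-0.0056, 0.0337, 0, 0], [-0.0056, 0.0337, 0, 0]]
  ]
}}

```text
time: 6.25
tool_pos: [0.4835, -0.0145, 0.1609]
tool_rot: [3.141, -0.002, -2.95]
contact_force: [0.9, 0.3, -1.4]
opening: 0.0236
```

Call:
{"method": "step_arm", "body": {
  "moves": [
    [[-0.0056, 0.0337, 0, 0], [-0.0056, 0.0337, 0, 0], [-0.0056, 0.0337, 0, 0], [-0.0056, 0.0337, 0, 0], [-0.0056, 0.0337, 0, 0], [-0.0056, 0.0337, 0, 0], [-0.0056, 0.0337, 0, 0], [-0.0056, 0.0337, 0, 0]]
  ]
}}

```text
time: 6.92
tool_pos: [0.4754, 0.2586, 0.1607]
tool_rot: [-3.141, -0.002, -2.95]
contact_force: [1.5, -0.7, -1.3]
opening: 0.0236
```

Call:
{"method": "step_arm", "body": {
  "moves": [
    [[-0.0056, 0.0337, 0, 0], [-0.0056, 0.0337, 0, 0], [0, 0, 0, 0], [0, 0, 0, 0]]
  ]
}}

```text
time: 7.25
tool_pos: [0.4732, 0.3266, 0.1603]
tool_rot: [-3.141, -0.002, -2.946]
contact_force: [0.6, 0.2, -1.3]
opening: 0.024
```

```bash
python3 plan.py .4719 .326 .06 191.3; python3 - <<'E'
from h import *
for n in("side","top"): cv2.imwrite(f"pics/{n}3.png",cam(n)["frame"][:,:,::-1])
a=np.hstack([cv2.imread(f"pics/side3.png")[50:350,150:530],cv2.imread("pics/top3.png")[50:350,0:400]]); cv2.imwrite("pics/b3.png",a)
E
```

```text
t 7.25 pos [0.4732 0.3266 0.1603] rot [-1.7996e+02 -1.2000e-01 -1.6881e+02] F [ 0.6   0.24 -1.34] open 0.024
roll -0.0018 then shift(after turn) [ 0.0014 -0.0003  0.1003] shift(now) [ 0.0014 -0.0003  0.1003] rows 2.5087064074208754
```

View pics/b3.png

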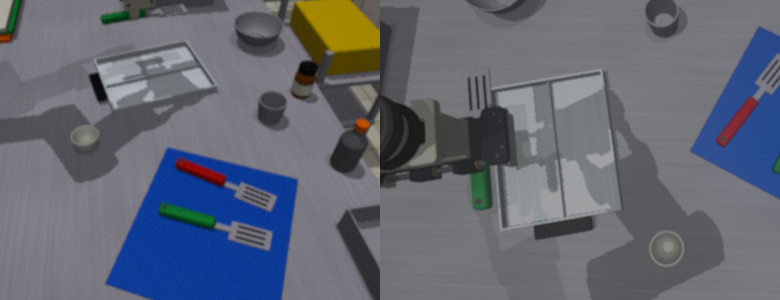

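The turner is held level above the far lane. In the top view it appears left of the tray, which is the parallax expected at z = 0.16. The red and the second green are undisturbed. I'll lower it.

Call:
{"method": "step_arm", "body": {
  "moves": [
    [[0.001, 0, 0.03, 0], [0, 0, 0.03, 0], [0, 0, 0.03, 0], [0, 0, 0.02, 0], [0, 0, 0.015, 0], [0, 0, 0.01, 0], [0, 0, 0, 0], [0, 0, 0, 0]]
  ]
}}

```text
time: 8.02
tool_pos: [0.4735, 0.3244, 0.0269]
tool_rot: [-3.141, -0.0, -2.949]
contact_force: [0.6, -0.7, -1.1]
opening: 0.0235
```

```bash
python3 plan.py .4719 .326 .007 191.3; python3 - <<'E'
from h import *
for n in("side","top"): cv2.imwrite(f"pics/{n}4.png",cam(n)["frame"][:,:,::-1])
a=np.hstack([cv2.resize(cv2.imread(f"pics/side4.png")[40:190,200:400],None,fx=2,fy=2),cv2.resize(cv2.imread("pics/top4.png")[100:300,80:280],None,fx=1.5,fy=1.5)]); cv2.imwrite("pics/b4.png",a)
E
```

```text
t 8.02 pos [0.4735 0.3244 0.0269] rot [-1.7999e+02 -2.0000e-02 -1.6896e+02] F [ 0.61 -0.71 -1.11] open 0.0235
roll -0.0045 then shift(after turn) [0.0013 0.0019 0.0199] shift(now) [0.0013 0.0019 0.0199] rows 0.5005692633949578
```

View pics/b4.png

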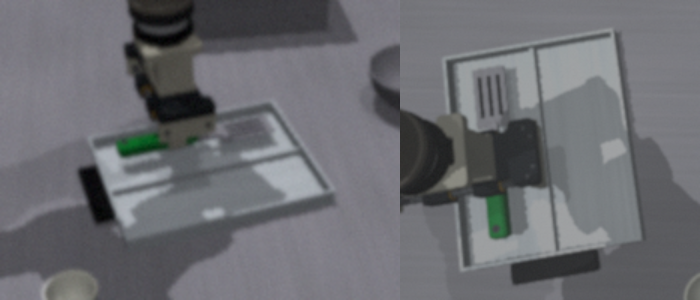

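It is centred over the far lane, with the handle at the grip end. I'll set it down slowly while watching the force.

Call:
{"method": "step_arm", "body": {
  "moves": [
    [[0.001, 0.002, 0.008, 0], [0, 0, 0.006, 0], [0, 0, 0.003, 0], [0, 0, 0.001, 0], [0, 0, 0, 0], [0, 0, 0, 0]]
  ]
}}

```text
time: 8.62
tool_pos: [0.4719, 0.327, 0.0087]
tool_rot: [3.142, 0.0, -2.947]
contact_force: [1.0, 0.3, -0.7]
opening: 0.0237
```

Call:
{"method": "step_arm", "body": {
  "moves": [
    [[0, 0, 0.001, 0], [0, 0, 0, 0], [0, 0, 0, 0]]
  ]
}}

```text
time: 8.87
tool_pos: [0.4719, 0.3269, 0.0078]
tool_rot: [3.141, 0.0, -2.947]
contact_force: [-0.6, -0.3, -0.1]
opening: 0.0238
```

Call:
{"method": "step_arm", "body": {
  "moves": [
    [[0, 0, 0.0005, 0], [0, 0, 0, 0], [0, 0, 0, 0]]
  ]
}}

```text
time: 9.12
tool_pos: [0.4718, 0.3269, 0.0072]
tool_rot: [3.142, 0.0, -2.947]
contact_force: [0.1, 0.5, -0.9]
opening: 0.0238
```

Call:
{"method": "step_arm", "body": {
  "moves": [
    [[0, 0, 0.0005, 0], [0, 0, 0, 0], [0, 0, 0, 0]]
  ]
}}

```text
time: 9.37
tool_pos: [0.4719, 0.3269, 0.0068]
tool_rot: [3.141, 0.0, -2.947]
contact_force: [-0.5, -0.5, -0.8]
opening: 0.0239
```

Call:
{"method": "step_arm", "body": {
  "moves": [
    [[0, 0, 0.0005, 0], [0, 0, 0, 0], [0, 0, 0, 0]]
  ]
}}

```text
time: 9.62
tool_pos: [0.4719, 0.327, 0.0067]
tool_rot: [3.141, 0.0, -2.947]
contact_force: [-1.7, -1.1, 5.9]
opening: 0.0238
```

Call:
{"method": "step_arm", "body": {
  "moves": [
    [[0, 0, 0.0005, 0], [0, 0, 0, 0], [0, 0, 0, 0]]
  ]
}}

```text
time: 9.87
tool_pos: [0.472, 0.327, 0.0068]
tool_rot: [3.141, 0.001, -2.947]
contact_force: [-2.8, -1.0, 9.6]
opening: 0.0237
```

Contact at the expected height. I'll back off half a millimetre, release with a partial opening, and rise.

Call:
{"method": "step_arm", "body": {
  "moves": [
    [[0, 0, -0.0005, 0], [0, 0, 0, 0], [0, 0, 0, 0], [0, 0, 0, 0]]
  ],
  "hand": 0.5
}}

```text
time: 10.2
tool_pos: [0.4718, 0.3269, 0.006]
tool_rot: [-3.142, -0.0, -2.947]
contact_force: [0.4, 0.1, -0.8]
opening: 0.0438
```

Call:
{"method": "step_arm", "body": {
  "moves": [
    [[0, 0, -0.01, 0], [0, 0, -0.02, 0], [0, 0, -0.03, 0], [0, 0, -0.03, 0], [0, 0, -0.03, 0], [0, 0, -0.03, 0], [0, 0, 0, 0]]
  ]
}}

```text
time: 10.78
tool_pos: [0.4746, 0.3284, 0.1633]
tool_rot: [3.138, 0.011, -2.947]
contact_force: [0.1, 0.4, 0.3]
opening: 0.0459
```

```bash
python3 plan.py .547 -.1917 .16 153.4; python3 m.py | tail -12
```

```text
t 10.78 pos [0.4746 0.3284 0.1633] rot [ 179.81    0.64 -168.87] F [0.13 0.44 0.26] open 0.0459
roll 0.6586 then shift(after turn) [-0.2976 -0.4327  0.0033] shift(now) [ 0.0295 -0.5243  0.0033] rows 13.128391652900564
t r [339.5 193.4] [373.5 148.9] [392.2 126.3] [356.4 171.5]
t g [397.2 221.6] [422.8 170.4] [435.5 144.5] [410.  196.4]
r r
end [ 0.5291 -0.0453  0.0157] reproj [0.13] side [ 0.529 -0.044  0.014] top [ 0.5297 -0.0453  0.014 ]
front [ 0.6201 -0.1112  0.0144] reproj [0.16] side [ 0.6198 -0.111   0.014 ] top [ 0.6206 -0.1112  0.014 ]
blade [ 0.6735 -0.1503  0.0035] reproj [0.58] side [ 0.6735 -0.1522  0.007 ] top [ 0.6708 -0.1497  0.007 ]
cent [ 0.5752 -0.0778  0.0131] reproj [0.38] side [ 0.5754 -0.0798  0.016 ] top [ 0.5736 -0.0776  0.016 ]
g g
end [ 0.4765 -0.1563  0.0152] reproj [0.24] side [ 0.4761 -0.1556  0.014 ] top [ 0.4771 -0.1566  0.014 ]
front [ 0.5775 -0.2069  0.0155] reproj [0.4] side [ 0.577  -0.2063  0.014 ] top [ 0.5788 -0.2073  0.014 ]
blade [ 0.6375 -0.2368  0.0027] reproj [0.87] side [ 0.638  -0.2386  0.007 ] top [ 0.6342 -0.2355  0.007 ]
cent [ 0.5271 -0.1816  0.0143] reproj [0.21] side [ 0.5273 -0.1826  0.016 ] top [ 0.5263 -0.1812  0.016 ]
```

Call:
{"method": "step_arm", "body": {
  "moves": [
    [[0, 0, 0, 0.11], [0, 0, 0, 0.11], [0, 0, 0, 0.11], [0, 0, 0, 0.11], [0, 0, 0, 0.11], [0, 0, 0, 0.11], [-0.0213, -0.031, 0, 0], [-0.0213, -0.031, 0, 0]]
  ],
  "hand": 0.6
}}

```text
time: 11.55
tool_pos: [0.4808, 0.2525, 0.1545]
tool_rot: [-3.14, -0.002, 2.679]
contact_force: [0.8, -0.2, 0.4]
opening: 0.0546
```

Call:
{"method": "step_arm", "body": {
  "moves": [
    [[-0.0213, -0.031, 0, 0], [-0.0213, -0.031, 0, 0], [-0.0213, -0.031, 0, 0], [-0.0213, -0.031, 0, 0], [-0.0213, -0.031, 0, 0], [-0.0213, -0.031, 0, 0], [-0.0213, -0.031, 0, 0], [-0.0213, -0.031, 0, 0]]
  ]
}}

```text
time: 12.22
tool_pos: [0.5219, -0.0474, 0.1549]
tool_rot: [-3.141, -0.003, 2.676]
contact_force: [0.6, -0.3, 0.6]
opening: 0.0552
```

Call:
{"method": "step_arm", "body": {
  "moves": [
    [[-0.0213, -0.031, 0, 0], [-0.0213, -0.031, 0, 0], [-0.0213, -0.031, 0, 0], [-0.0213, -0.031, 0, 0], [0, 0, 0, 0], [0, 0, 0, 0]]
  ]
}}

```text
time: 12.72
tool_pos: [0.5424, -0.1962, 0.1544]
tool_rot: [3.141, -0.003, 2.672]
contact_force: [0.4, 2.5, 0.3]
opening: 0.055
```

```bash
python3 plan.py .547 -.1917 .04 153.4; python3 - <<'E'
from h import *
for n in("side","top"): cv2.imwrite(f"pics/{n}5.png",cam(n)["frame"][:,:,::-1])
a=np.hstack([cv2.imread(f"pics/side5.png")[80:400,200:500],cv2.imread("pics/top5.png")[50:370,90:550]]); cv2.imwrite("pics/b5.png",a)
E
```

```text
t 12.72 pos [ 0.5424 -0.1962  0.1544] rot [179.99  -0.18 153.11] F [0.41 2.46 0.26] open 0.055
roll -0.005 then shift(after turn) [-0.0021  0.0061  0.1144] shift(now) [-0.0021  0.0061  0.1144] rows 2.864460558921905
```

View pics/b5.png

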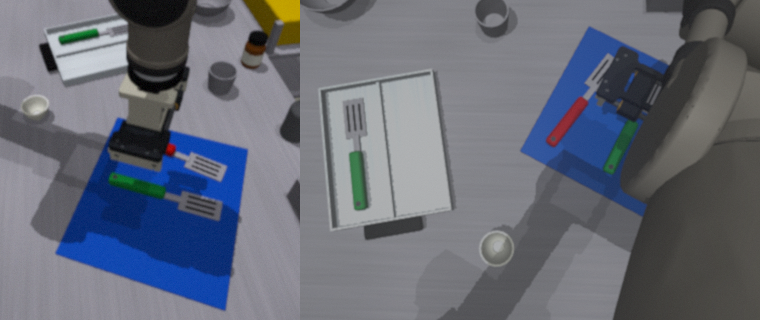

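The first turner lies straight and centred in its lane, in the top view near (445,200) of the full picture. The gripper is above the second. Now descending.

Call:
{"method": "step_arm", "body": {
  "moves": [
    [[-0.002, 0.006, 0.03, -0.005], [0, 0, 0.03, 0], [0, 0, 0.03, 0], [0, 0, 0.02, 0], [0, 0, 0.01, 0], [0, 0, 0, 0], [0, 0, 0, 0]]
  ]
}}

```text
time: 13.4
tool_pos: [0.5481, -0.1894, 0.0366]
tool_rot: [3.141, -0.0, 2.682]
contact_force: [-0.3, -0.0, 1.3]
opening: 0.0553
```

```bash
python3 plan.py .547 -.1917 .0068 153.4
```

```text
t 13.4 pos [ 0.5481 -0.1894  0.0366] rot [ 1.7999e+02 -1.0000e-02  1.5367e+02] F [-0.31 -0.01  1.25] open 0.0553
roll 0.0047 then shift(after turn) [-0.0001 -0.0025  0.0298] shift(now) [-0.     -0.0025  0.0298] rows 0.747341651202309
```

Call:
{"method": "step_arm", "body": {
  "moves": [
    [[0, -0.0025, 0.008, 0.004], [0, 0, 0.008, 0], [0, 0, 0.007, 0], [0, 0, 0.004, 0], [0, 0, 0.002, 0], [0, 0, 0, 0], [0, 0, 0, 0]]
  ]
}}

```text
time: 13.98
tool_pos: [0.5468, -0.1926, 0.0072]
tool_rot: [3.142, 0.0, 2.677]
contact_force: [-0.2, -0.6, 0.4]
opening: 0.0552
```

Call:
{"method": "step_arm", "body": {
  "moves": [
    [[0, 0, 0, 0], [0, 0, 0, 0], [0, 0, 0, 0], [0, 0, 0, 0], [0, 0, 0, 0], [0, 0, 0, 0]]
  ],
  "hand": 0,
  "force": 25
}}

```text
time: 14.48
tool_pos: [0.5468, -0.1926, 0.0073]
tool_rot: [3.141, 0.0, 2.677]
contact_force: [-0.1, 0.4, 0.3]
opening: 0.024
```

Call:
{"method": "step_arm", "body": {
  "moves": [
    [[0, 0, -0.005, 0], [0, 0, -0.01, 0], [0, 0, -0.02, 0], [0, 0, -0.03, 0], [0, 0, -0.03, 0], [0, 0, -0.03, 0], [0, 0, -0.03, 0], [0, 0, 0, 0]]
  ]
}}

```text
time: 15.15
tool_pos: [0.5496, -0.1939, 0.1696]
tool_rot: [-3.142, 0.012, 2.677]
contact_force: [1.9, -0.6, -0.8]
opening: 0.024
```

Call:
{"method": "step_arm", "body": {
  "moves": [
    [[0, 0, 0, -0.1], [0, 0, 0, -0.1], [0, 0, 0, -0.1], [0, 0, 0, -0.1], [0, 0, 0, -0.1], [0, 0, 0, -0.1], [0, 0, 0, -0.06], [0, 0, 0, 0]]
  ]
}}

```text
time: 15.82
tool_pos: [0.5465, -0.1924, 0.1623]
tool_rot: [3.141, -0.0, -2.944]
contact_force: [-0.1, -0.5, -1.9]
opening: 0.024
```

```bash
python3 plan.py .4943 .2142 .16 191.3; python3 m.py | grep "^r\|end\|front"; python3 - <<'E'
from h import *
for n in("side","top"): cv2.imwrite(f"pics/{n}6.png",cam(n)["frame"][:,:,::-1])
a=np.hstack([cv2.imread(f"pics/side6.png")[80:400,200:500],cv2.imread("pics/top6.png")[50:370,90:550]]); cv2.imwrite("pics/b6.png",a)
E
```

```text
t 15.82 pos [ 0.5465 -0.1924  0.1623] rot [ 1.7999e+02 -1.0000e-02 -1.6869e+02] F [-0.09 -0.53 -1.92] open 0.024
roll 0.0001 then shift(after turn) [-0.0285  0.409   0.0023] shift(now) [-0.0286  0.409   0.0023] rows 10.249661465457361
```

View pics/b6.png

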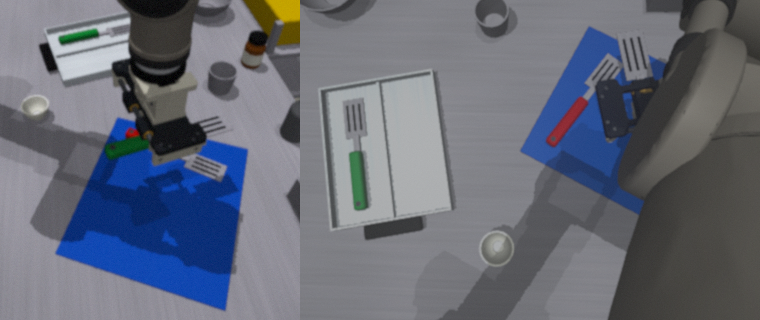

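The second turner is gripped and raised, and the red one still lies at its place on the mat. I'll carry it over to the near lane.

Call:
{"method": "step_arm", "body": {
  "moves": [
    [[-0.0024, 0.0341, 0, 0], [-0.0024, 0.0341, 0, 0], [-0.0024, 0.0341, 0, 0], [-0.0024, 0.0341, 0, 0], [-0.0024, 0.0341, 0, 0], [-0.0024, 0.0341, 0, 0], [-0.0024, 0.0341, 0, 0], [-0.0024, 0.0341, 0, 0]]
  ]
}}

```text
time: 16.68
tool_pos: [0.5122, 0.0803, 0.1624]
tool_rot: [3.142, 0.0, -2.948]
contact_force: [0.4, -0.0, -0.6]
opening: 0.0239
```

Call:
{"method": "step_arm", "body": {
  "moves": [
    [[-0.0024, 0.0341, 0, 0], [-0.0024, 0.0341, 0, 0], [-0.0024, 0.0341, 0, 0], [-0.0024, 0.0341, 0, 0], [0, 0, 0, 0], [0, 0, 0, 0], [0, 0, 0, 0]]
  ]
}}

```text
time: 17.27
tool_pos: [0.4955, 0.2142, 0.1622]
tool_rot: [-3.141, -0.0, -2.946]
contact_force: [-0.5, 0.4, -1.4]
opening: 0.0238
```

```bash
python3 plan.py .4943 .2142 .03 191.3
```

```text
t 17.27 pos [0.4955 0.2142 0.1622] rot [-1.7998e+02 -1.0000e-02 -1.6881e+02] F [-0.54  0.38 -1.36] open 0.0238
roll -0.0019 then shift(after turn) [0.0012 0.0003 0.1322] shift(now) [0.0012 0.0003 0.1322] rows 3.3039448590615508
```

Call:
{"method": "step_arm", "body": {
  "moves": [
    [[0.001, 0, 0.03, 0], [0, 0, 0.03, 0], [0, 0, 0.03, 0], [0, 0, 0.02, 0], [0, 0, 0.015, 0], [0, 0, 0.01, 0], [0, 0, 0, 0], [0, 0, 0, 0]]
  ]
}}

```text
time: 17.93
tool_pos: [0.495, 0.2134, 0.0274]
tool_rot: [-3.142, -0.0, -2.948]
contact_force: [0.1, 0.1, -0.5]
opening: 0.0238
```

```bash
python3 plan.py .4943 .2142 .007 191.3; python3 - <<'E'
from h import *
for n in("side","top"): cv2.imwrite(f"pics/{n}7.png",cam(n)["frame"][:,:,::-1])
a=np.hstack([cv2.resize(cv2.imread(f"pics/side7.png")[40:190,200:400],None,fx=2,fy=2),cv2.resize(cv2.imread("pics/top7.png")[100:300,80:280],None,fx=1.5,fy=1.5)]); cv2.imwrite("pics/b7.png",a)
E
```

```text
t 17.93 pos [0.495  0.2134 0.0274] rot [-1.800e+02 -1.000e-02 -1.689e+02] F [ 0.1   0.06 -0.5 ] open 0.0238
roll -0.0035 then shift(after turn) [0.0005 0.0009 0.0204] shift(now) [0.0006 0.0009 0.0204] rows 0.5106262484508136
```

View pics/b7.png

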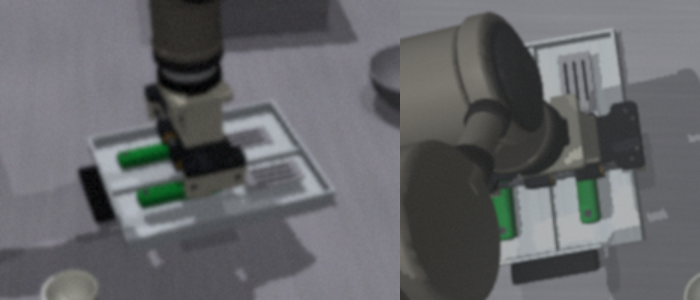

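The second turner is over the near lane, parallel to the first. I'll set it down. On this one the grip was 0.5 mm higher, so contact should come at about z = 0.007.

Call:
{"method": "step_arm", "body": {
  "moves": [
    [[0.0005, 0.001, 0.008, 0], [0, 0, 0.006, 0], [0, 0, 0.003, 0], [0, 0, 0.0015, 0], [0, 0, 0, 0], [0, 0, 0, 0], [0, 0, 0.001, 0], [0, 0, 0, 0]]
  ]
}}

```text
time: 18.7
tool_pos: [0.494, 0.2152, 0.0078]
tool_rot: [3.142, 0.0, -2.946]
contact_force: [0.1, -0.5, -1.2]
opening: 0.0235
```

Call:
{"method": "step_arm", "body": {
  "moves": [
    [[0, 0, 0.0005, 0], [0, 0, 0, 0], [0, 0, 0, 0]]
  ]
}}

```text
time: 18.95
tool_pos: [0.494, 0.2151, 0.0073]
tool_rot: [3.142, 0.0, -2.946]
contact_force: [-0.6, -0.7, -1.1]
opening: 0.0238
```

Call:
{"method": "step_arm", "body": {
  "moves": [
    [[0, 0, 0.0004, 0], [0, 0, 0, 0], [0, 0, 0, 0]]
  ]
}}

```text
time: 19.2
tool_pos: [0.494, 0.2152, 0.0073]
tool_rot: [3.142, 0.0, -2.946]
contact_force: [-0.9, -0.9, 5.8]
opening: 0.0238
```

Contact again at the expected height. I'll release, rise and clear the tray.

Call:
{"method": "step_arm", "body": {
  "moves": [
    [[0, 0, 0, 0], [0, 0, 0, 0], [0, 0, 0, 0], [0, 0, 0, 0]]
  ],
  "hand": 0.5
}}

```text
time: 19.53
tool_pos: [0.494, 0.2151, 0.0067]
tool_rot: [3.142, -0.0, -2.946]
contact_force: [-0.2, -0.5, 0.2]
opening: 0.0442
```

Call:
{"method": "step_arm", "body": {
  "moves": [
    [[0, 0, -0.01, 0], [0, 0, -0.02, 0], [0, 0, -0.03, 0], [0, 0, -0.03, 0], [0, 0, -0.03, 0], [0, 0, -0.03, 0], [0, 0, -0.03, 0], [0, 0, 0, 0]]
  ]
}}

```text
time: 20.2
tool_pos: [0.4967, 0.216, 0.1938]
tool_rot: [3.141, 0.012, -2.946]
contact_force: [0.4, -0.2, 0.5]
opening: 0.0456
```

Call:
{"method": "step_arm", "body": {
  "moves": [
    [[0, -0.035, 0, 0], [0, -0.035, 0, 0], [0, -0.035, 0, 0], [0, -0.035, 0, 0], [0, -0.035, 0, 0], [0, -0.035, 0, 0], [0, -0.035, 0, 0], [0, 0, 0, 0]]
  ]
}}

```text
time: 20.87
tool_pos: [0.5424, -0.0308, 0.187]
tool_rot: [-3.139, 0.001, -2.951]
contact_force: [1.0, -0.4, -0.6]
opening: 0.0457
```

```bash
python3 - <<'E'
from h import *
s,t=cam("side"),cam("top")
for n,c in(("side",s),("top",t)): cv2.imwrite(f"pics/{n}8.png",c["frame"][:,:,::-1])
a=np.hstack([cv2.resize(cv2.imread(f"pics/side8.png")[80:180,220:390],None,fx=2.4,fy=2.4),cv2.resize(cv2.imread("pics/top8.png")[100:300,80:280],None,fx=1.9,fy=1.9)[:240*2]] if 0 else [cv2.resize(cv2.imread("pics/side8.png")[70:180,220:390],(400,260)),cv2.resize(cv2.imread("pics/top8.png")[105:295,90:280],(260,260))]); cv2.imwrite("pics/b8.png",a)
o={}
for nm,c in(("s",s),("t",t)):
    L=[]
    for k in blobs(mask(c,*GREEN),100):
        a,b=axis_ends(k)
        m=(a+b)/2
        if (nm=="s" and not(230<m[0]<370 and 80<m[1]<180)) or (nm=="t" and not 100<m[0]<250): continue
        L.append((a,b))
    o[nm]=L; print(nm,[np.round(x,1) for x in L])
u=np.array([np.cos(np.radians(11.3)),np.sin(np.radians(11.3))])
def tl(P): d=P[:2]-[.515,.2765]; return np.array([d@u,d@[-u[1],u[0]],P[2]]).round(4)
for nm,c in(("s",s),("t",t)):
    for a,b in o[nm]:
        A,B=ray(c,a,.014)[0],ray(c,b,.014)[0]
        print(nm,"tray frame ends",tl(A),tl(B))
E
python3 m.py | grep "^r\|end\|front"; python3 plan.py .5 0 .2 191.3
```

```text
s [array([[269. , 145.1],
       [310.2, 135.9]], dtype=float32), array([[259. , 120.2],
       [297.2, 111.7]], dtype=float32)]
t []
s tray frame ends [-0.1112 -0.0523  0.014 ] [ 0.0016 -0.0542  0.014 ]
s tray frame ends [-0.1104  0.0606  0.014 ] [0.0015 0.0616 0.014 ]
t 21.07 pos [ 0.5411 -0.0245  0.1869] rot [ 1.7997e+02 -1.0000e-02 -1.6880e+02] F [0.04 0.66 0.25] open 0.0461
roll -0.0018 then shift(after turn) [ 0.0355  0.0321 -0.0131] shift(now) [ 0.0356  0.032  -0.0131] rows 1.240963909505931
```

View pics/b8.png

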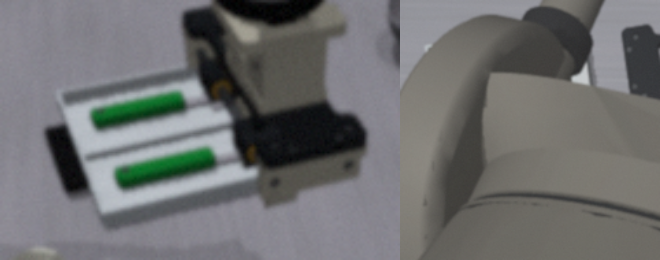

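The handles read right in the side view, but the arm hides most of the top view. I'll move further off to check both views.

Call:
{"method": "step_arm", "body": {
  "moves": [
    [[0, -0.035, 0, 0], [0, -0.035, 0, 0], [0, -0.035, 0, 0], [0, -0.035, 0, 0], [0, -0.035, 0, 0], [0, -0.035, 0, 0], [0, -0.035, 0, 0], [0, -0.035, 0, 0]]
  ]
}}

```text
time: 21.73
tool_pos: [0.5965, -0.2995, 0.187]
tool_rot: [3.141, 0.0, -2.944]
contact_force: [0.8, -0.1, 0.6]
opening: 0.0461
```

Call:
{"method": "step_arm", "body": {
  "moves": [
    [[0.02, -0.03, 0, 0], [0.02, -0.03, 0, 0], [0.02, -0.03, 0, 0], [0.02, -0.03, 0, 0], [0, 0, 0, 0], [0, 0, 0, 0]]
  ]
}}

```text
time: 22.23
tool_pos: [0.5403, -0.4334, 0.1864]
tool_rot: [3.141, -0.0, -2.948]
contact_force: [-0.3, 1.1, -0.4]
opening: 0.0456
```

```bash
python3 - <<'E'
from h import *
s,t=cam("side"),cam("top")
for n,c in(("side",s),("top",t)): cv2.imwrite(f"pics/{n}9.png",c["frame"][:,:,::-1])
a=np.hstack([cv2.resize(cv2.imread("pics/side9.png")[60:260,220:440],(440,400)),cv2.resize(cv2.imread("pics/top9.png")[90:290,90:420],(360,218)) if 0 else cv2.resize(cv2.imread("pics/top9.png")[95:295,90:270],(360,400))]); cv2.imwrite("pics/b9.png",a)
u=np.array([np.cos(np.radians(11.3)),np.sin(np.radians(11.3))])
def tl(P): d=P[:,:2]-[.515,.2765]; return np.c_[d@u,d@[-u[1],u[0]],P[:,2]].round(4)
o={}
for nm,c in(("s",s),("t",t)):
    L=[]
    for k in blobs(mask(c,*GREEN),100):
        a,b=axis_ends(k); m=(a+b)/2
        if (nm=="s" and 230<m[0]<370 and 80<m[1]<180) or (nm=="t" and 100<m[0]<250):
            if (ray(c,a,.014)[0]-ray(c,b,.014)[0])[0]>0:a,b=b,a
            L.append(np.array([a,b]))
    L.sort(key=lambda q:ray(c,q,.014)[0][1]); o[nm]=L
for p,q in zip(o["s"],o["t"]):
    X,e=tri(s,t,p,q); print("tri(tray frame)",tl(X),e.round(2)); print("top",tl(ray(t,q,.014)),"side",tl(ray(s,p,.014)))
for nm,c in(("s",s),("t",t)):
    for k in blobs(mask(c,*RED1)|mask(c,*RED2),100): 
        m=cv2.moments(k); print("red",nm,round(m["m10"]/m["m00"],1),round(m["m01"]/m["m00"],1),m["m00"])
E
```

```text
tri(tray frame) [[-0.0836 -0.0629  0.0261]
 [ 0.0012 -0.0549  0.0151]] [9.74 0.04]
top [[-0.1101 -0.0545  0.014 ]
 [ 0.0014 -0.0546  0.014 ]] side [[-0.0556 -0.0534  0.014 ]
 [ 0.0017 -0.0536  0.014 ]]
tri(tray frame) [[-0.0955  0.0552  0.0214]
 [ 0.0002  0.0575  0.0188]] [5.08 0.03]
top [[-0.1104  0.0603  0.014 ]
 [ 0.0015  0.0598  0.014 ]] side [[-0.0798  0.0634  0.014 ]
 [ 0.0019  0.0641  0.014 ]]
red t 356.4 171.5 509.5
```

View pics/b9.png

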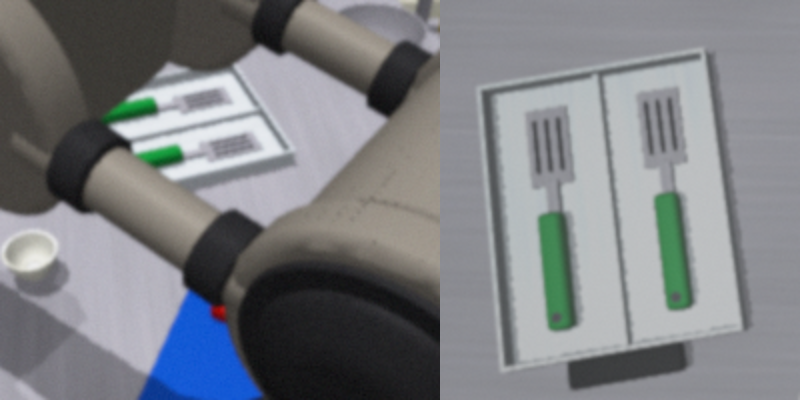

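Top view: both turners lie straight in their lanes (handles at y = -54.5 mm and +60 mm in the tray frame, each constant to 0.5 mm), with the handles at the grip end. The red centroid is unchanged at (356.4, 171.5). The arm hides the handle ends in this side view, so I'll check heights by pairing it with the earlier unobstructed side picture.

```bash
python3 - <<'E'
from h import *
s,t=cam("side"),cam("top")
S=[[269.,145.1],[310.2,135.9],[259.,120.2],[297.2,111.7]]
T=[]
for k in blobs(mask(t,*GREEN),100):
    a,b=axis_ends(k)
    if 100<a[0]<250:
        if a[1]<b[1]:a,b=b,a
        T.append((a,b))
T.sort(key=lambda q:-q[0][0]); T=np.array(T).reshape(-1,2)
X,e=tri(s,t,np.array(S),T); print(X.round(4),e.round(2)); o=robot.observe();print(o["time"],o["contact_force"],o["tool_pos"])
robot.hand_in()
E
```

```text
[[0.4169 0.2004 0.0165]
 [0.5272 0.2241 0.0136]
 [0.3949 0.3134 0.0145]
 [0.5044 0.3341 0.0162]] [0.26 0.04 0.03 0.03]
22.4333 [ 0.73733966 -0.81105411  0.14021177] [ 0.54174384 -0.43109975  0.1869524 ]
the job is handed in; nothing more can be done
```

I laid both green turners in the tray, one in each lane, with the handles towards the black grip. Each was lowered until the wrist felt light contact (about 6–10 N) and only then released. I handed the job in at 22.4 s with the gripper empty and about 0.18 m above the table, clear of everything.

**Last checks:**
- **Alignment:** in the top view the handles sit at y = -54.5 mm and +60 mm in the tray frame. They are straight along the lanes to within 0.5 mm over their length.
- **Height:** the handle ends triangulate to 13.6–16.5 mm. That fits lying flat on the 4 mm floor, where about 14 mm is expected.
- **Red turner:** it has not moved; its centre in the top view is still at (356.4, 171.5).

**What disagreed:**
- **Final side picture:** the arm partly blocked it, so two of its triangulated handle ends came out wrong (5–10 px error). I used the earlier clear side picture for the heights instead.
- **Tray rim:** single rim corners came out at 18–28 mm, averaging about 23 mm against the 22 mm given.
- **Tray ridge:** it came out at about 9 mm against the 12 mm given.

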